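Seat the lid on the sprung chopper spindle and hold it down

TASK

Pick up the grey chopper lid by its red knob, set it over the blue chopper tub and find the hidden spindle underneath so that the lid drops onto it. Then press the lid down against the spring until it sits fully home and level on the tub's rim, and finish like that: still gripping the knob and holding the lid down, since the chopper runs only while held. Leave the potato pail, the mug and the jar where they stand.

Things in the scene. Friction and masses are not known exactly. Their poses are not given: they have to be found in the camera images.
- lid: loose round lid, about 220 g, lying flat on the board, knob up. Origin at the centre of its flat underside, z up; yaw does not matter. Grey disc 156 mm across, 8 mm thick; grey hub 44 mm across up to 26 mm above the underside; on it a round red knob. A blind round socket, 16 mm across, 22 mm deep, opens at the origin in the underside (not visible from above)
- lid_knob (a point): point on the lid's axis inside the red knob, 48 mm above the lid's underside: where to grip it from above. The knob is 30 mm across, 32 mm tall, its top 10 mm above this point, the hub's flat top 22 mm below it
- chopper: blue round open tub, fixed, 80 mm high, 138 mm across at the rim, wall 5 mm. Origin at the centre of its underside, z up. In it stands a rigid upright steel spindle, 12 mm across, blunt tip with 1 mm chamfer, 99 mm above the underside (19 mm above the rim). In each run it stands up to 5 mm off the tub's centre in x and also in y: find it by feel, or look from above before the lid covers it
- chopper_rim (a point): centre of the tub's mouth, level with its rim (80 mm above its underside). Lid's underside 19 mm above this: riding on the spindle's tip, not on it. 8 mm above: socket has dropped over the spindle and the lid lies on the spring collar. 0 mm: home on the rim, wherever the spindle puts it sideways
- collar (a joint): yellow spring collar (34 mm across) around the spindle, its top 11 mm below the tip and 8 mm above the rim when up: 0 = up, grows in metres as pressed (0.008 when the lid is home, stop at 0.012). 2 N to start and 1 N more per mm, so 10 N with the lid home; let go, it lifts the lid again
- pail: loose white pail of potatoes with a green band, 100 mm across at the rim, 90 mm high with potatoes to 120 mm, bystander; origin at the centre of its underside
- mug: loose white mug, 76 mm across, 85 mm high, bystander; origin at the centre of its underside
- jar: loose amber jar with a red cap, 64 mm across, 100 mm high, bystander; origin at the centre of its underside
- board: white chopping board under the lid, fixed, 180 x 220 mm, 12 mm thick; origin at the centre of its underside
Mind the look-alikes: they are no part of the job. What is meant by the lid is not pink, and is the larger of those in its own colour. Several things look just like the part that bears collar: the one meant starts nearest to the robot's base.

How it is judged:
On the way, in this order (a step that is already met when the one before it is completed fails the run):
1. the lid is picked up off the board (distance of lid from where it was at the start of the episode above 0.05 m and contact force between the fingers and lid above 0.5 N), for 0.1 s.
2. the lid has dropped onto the spindle (z of lid in the frame of chopper_rim between -0.002 and 0.013 m and horizontal distance between lid and chopper_rim below 0.012 m), for 0.05 s.
At the end, for the whole second after the job is handed in: the lid is on the spindle and pressed home: its underside within 2.5 mm of the rim's height, level within 2 degrees, within 12 mm of the tub's centre, the collar pressed more than 5 mm, and the robot's fingers are still on the lid (over 2 N), everything still (z of lid in the frame of chopper_rim between -0.003 and 0.0025 m and horizontal distance between lid and chopper_rim below 0.012 m and angle between lid's own z axis and vertical below 0.035 rad and value of joint collar above 0.005 m and contact force between the fingers and lid above 2 N and linear speed of lid below 0.02 m/s); the arm keeps its last pose, push and grip.
It fails at once if a bystander (pail, mug or jar) is shifted by more than 30 mm or tipped (distance of any of pail, mug, jar from where it was at the start of the episode above 0.03 m or angle between any of pail, mug, jar's own z axis and vertical above 0.35 rad).
It also fails if it takes over 51 s, if anything falls off the work surface, if the arm or the gripper's body presses on something with over 40 N, if the wrist force passes 120 N, or if a joint passes its speed limit or range.

ROBOT

A 6-joint arm with a two-finger parallel gripper is mounted at the origin on the work surface. World frame = base frame: x ahead of the robot, y to its left, z up, the work surface at z = 0. Lengths are in m, angles in rad, forces in N, time in s.
With the tool pointing down it reaches from about 0.35 to 0.875 m from the base axis. Payload 4.2 kg.
Tool frame: the origin (TCP) lies at the very end of the fingers, on their centre line; the grasp point (between the pads) lies 19 mm behind it (arm.pinch_z is the distance from the TCP to the grasp point, in m); x points along the fingers, z is the direction in which the jaws open and shut, and the axes are right-handed (so a half turn about x gives the same grasp; the last joint's range is limited). The gripper opens to 85 mm and grips with 20 to 120 N. Pads are 22 mm wide; open, the fingers measure 114 mm over their backs; the gripper's body (76 mm by 85 mm) begins 54 mm behind the grasp point. The pads swing forward as they close: fully open they stand 13 mm farther back than shut.
Start: joints at [-0.98, 0.385, 0.008, 0, -1.194, -0.259], TCP at [0.204, -0.591, 0.231] pointing down, gripper open.
Joint ranges: [-3.14, 3.14], [-1.21, 2.06], [-1.07, 1.41], [-3.16, 2.05], [-2.99, -0.16], [-3.1, 3.1]. Speed limits (rad/s): [2.79, 2.79, 3.14, 3.14, 3.14, 3.14].

INTERFACE

Orientations are given as a unit quaternion [x, y, z, w].
In Python, from workcell import arm gives the robot as it stands.
- The arm moves only by the tool step_arm, never from a script. Its argument "plan" is text: rows parted by semicolons, each of 5 numbers parted by spaces: the finger opening in cm, from 0 to 8.54, then the shift along the tool's x, y, z in cm, then the turn about the tool's x in rad. A call has 1 to 8 rows; each row shifts and turns the commanded pose from where the row before left it, along the tool's axes as they then stand; what a row does not reach is not made up. A row lasts 1/10 s, in which the tool goes at most 50 mm and 8.59 degrees, less where a joint would pass 70% of its speed; a pose out of reach is approached as far as the arm can. A call with a gripper value outside its range is refused whole. The fingers move at their own pace and stop on an object; "force" is the grip in N (left out, the last holds). Time passes only in rows, so rows that do not move let the fingers close. It gives the time, the measured TCP pose, the force and the opening at its end, in the units of the state.
- arm.read_state(): the state, without advancing time (a new reading comes with each control period).
- arm.snapshot(name): name is "scene" or "top" or "wrist"; returns a dict with "frame" (384x512x3 uint8, blue, green, red), "fx", "fy", "cx", "cy" (pixels), "k1" (the pictures are not rectified: a ray, as slopes to the right and down, at radius r is drawn at 1 + k1 r^2 times it, then the intrinsics apply), "origin" and "orientation" of the camera in the world. Camera axes: x right, y down, z forward; pixel columns grow to the right and rows downward; lengths in m; the calibration is good to about 2 mm. A picture is of the moment at which its call begins. There is no depth.
- arm.finish_job(): hands the job in, once; it reports no verdict.
The state is a dict: "time_s": time; "qpos": joint angles; "qvel": joint speeds; "joint_torque": joint torques, N m; "position": TCP position; "ee_rot": TCP orientation; "force": force on the tool from outside, world axes, zero at the start; "ft_torque": the same for the moment, N m; "opening": opening from 0.0 (shut) to 1.0 (fully open).
Only numpy, scipy, OpenCV 4.12 (cv2) and the standard library are available. Lean on these libraries where they do the work, as an engineer would, in place of code of your own. Each camera call takes 0.05 s, during which the arm holds its last target.

## Working session

There is one attempt and no reset: what is moved stays moved. The work goes in short steps, Python scripts to look and compute and a tool call to move; the robot and the scene stay as the last step left them, time stands still between calls to the robot, and variables do not carry over. Pictures are saved under pics/ and viewed, and the job is handed in when it is done.

Besides the shell and the picture viewer there is one more tool, called as name(argument=value, ...) on one line, values as JSON. step_arm: Moves the arm, as the interface text tells. Its arguments: {"type":"object","properties":{"plan":{"type":"string"},"force":{"type":"number"}},"required":["plan"]}

```bash
ls; mkdir -p pics; python3 - <<'E'
from workcell import arm
import cv2,json
s=arm.read_state();print(s)
for n in ["scene","top","wrist"]:
    d=arm.snapshot(n);cv2.imwrite(f"pics/{n}0.png",d["frame"]);print(n,{k:v for k,v in d.items() if k!="frame"})
print(arm.pinch_z)
E
```

```text
pics
{'time_s': 0.0, 'qpos': array([-9.80372690e-01,  3.85566442e-01,  6.65050976e-03, -5.34918266e-04,
       -1.19400612e+00, -2.58607324e-01]), 'qvel': array([-0.00133728, -0.00325072, -0.00163056, -0.00075604,  0.00092278,
       -0.00127147]), 'joint_torque': array([ 9.03654072e-04, -3.92293417e+01,  1.88403386e+01,  4.18622419e+00,
       -4.58024864e-03,  2.32231071e-05]), 'position': array([ 0.20344484, -0.59034824,  0.23021995]), 'ee_rot': array([-0.5750265 ,  0.41018707,  0.57630865,  0.41104674]), 'force': array([ 0.21502754, -0.35151493, -1.08723153]), 'ft_torque': array([ 0.00268489, -0.01291372,  0.03894206]), 'opening': 1.0004215104603698}
scene {'fx': 491.48726783053274, 'fy': 491.48726783053274, 'cx': 259.40751209740097, 'cy': 191.81969221256756, 'k1': 0.030417170103783336, 'origin': array([1.4694024 , 0.35975274, 1.09938045]), 'orientation': array([ 0.48676965,  0.78390568, -0.32237428, -0.21123926])}
top {'fx': 347.2786382594984, 'fy': 347.2786382594984, 'cx': 257.3982341875932, 'cy': 186.6345663821848, 'k1': -0.07243144431980666, 'origin': array([ 0.51784135, -0.06722797,  1.07016358]), 'orientation': array([ 0.71162833, -0.70219684,  0.01940548, -0.01132038])}
wrist {'fx': 345.4570212057999, 'fy': 345.4570212057999, 'cx': 250.47941769373494, 'cy': 196.54271831634694, 'k1': -0.06753700816807175, 'origin': array([ 0.12699813, -0.61682245,  0.37332702]), 'orientation': array([0.57397857, 0.80327451, 0.13004187, 0.09158476])}
0.0187
```

View pics/top0.png

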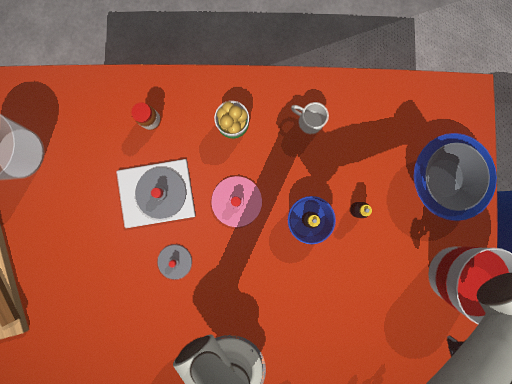

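View pics/scene0.png

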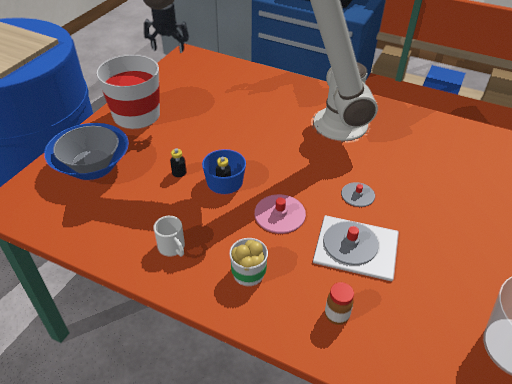

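View pics/wrist0.png

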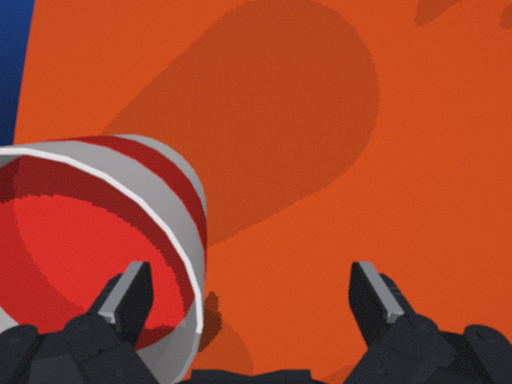

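Top view: the lid candidates are a large grey one on the board (157,193), a small grey one (174,262) and a pink one (236,201). The large grey one fits: it isn't pink and is the larger of the two greys. Yellow collars show in the blue tub (313,221) and on a free-standing post (365,210). The large blue bowl (455,177) has no collar. I'll enlarge both areas and measure.

```bash
cat > h.py <<'E'
import numpy as np,cv2
from scipy.spatial.transform import Rotation as R
def ray(d,u,v):
    x=np.array([(u-d["cx"])/d["fx"],(v-d["cy"])/d["fy"]]);p=x.copy()
    for _ in range(20): p=x/(1+d["k1"]*(p@p))
    return R.from_quat(d["orientation"]).apply([p[0],p[1],1.0])
def at(d,u,v,z):
    r=ray(d,u,v);o=np.array(d["origin"]);return o+r*(z-o[2])/r[2]
def proj(d,P):
    q=R.from_quat(d["orientation"]).inv().apply(np.array(P)-d["origin"]);p=q[:2]/q[2];p=p*(1+d["k1"]*(p@p))
    return np.array([p[0]*d["fx"]+d["cx"],p[1]*d["fy"]+d["cy"]])
E
python3 - <<'E'
from workcell import arm
from h import *
d=arm.snapshot("top");f=d["frame"]
a=cv2.resize(f[150:290,110:260],None,fx=3,fy=3,interpolation=cv2.INTER_CUBIC)
b=cv2.resize(f[180:260,270:390],None,fx=3.75,fy=3.75*1.4,interpolation=cv2.INTER_CUBIC)
s=arm.snapshot("scene")
g=s["frame"]; c=cv2.resize(g[130:215,150:270],None,fx=5,fy=5,interpolation=cv2.INTER_CUBIC)
cv2.imwrite("pics/lids.png",a);cv2.imwrite("pics/tubs.png",cv2.resize(f[185:255,280:380],None,fx=6,fy=6,interpolation=cv2.INTER_CUBIC));cv2.imwrite("pics/tubs_s.png",c)
for n,u,v,z in [("lidknob",157,193,.07),("disc",160.5,192.5,.02),("small",174,264,.0),("tub",311.5,220,.08),("collar",313.5,221,.095),("post",365,210,.095),("pail",232,119,.1),("mug",314,118,.085),("jar",142,112,.1)]:
    p=at(d,u,v,z);print(n,p.round(4),np.hypot(*p[:2]).round(3))
E
```

```text
lidknob [0.5391 0.2114 0.07  ] 0.579
disc [0.5418 0.2146 0.02  ] 0.583
small [0.3232 0.1738 0.    ] 0.367
tub [ 0.4678 -0.2339  0.08  ] 0.523
collar [ 0.4658 -0.2371  0.095 ] 0.523
post [ 0.4982 -0.3839  0.095 ] 0.629
pail [ 0.7505 -0.0037  0.1   ] 0.75
mug [ 0.7611 -0.2388  0.085 ] 0.798
jar [0.7682 0.253  0.1   ] 0.809
```

View pics/lids.png

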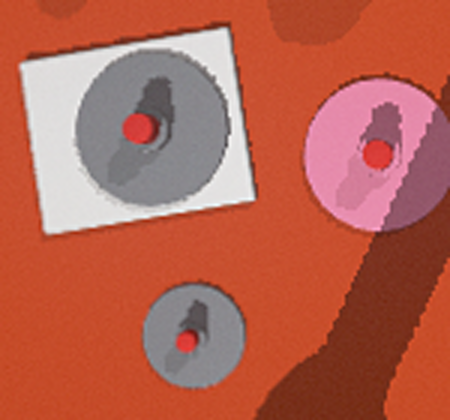

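View pics/tubs.png

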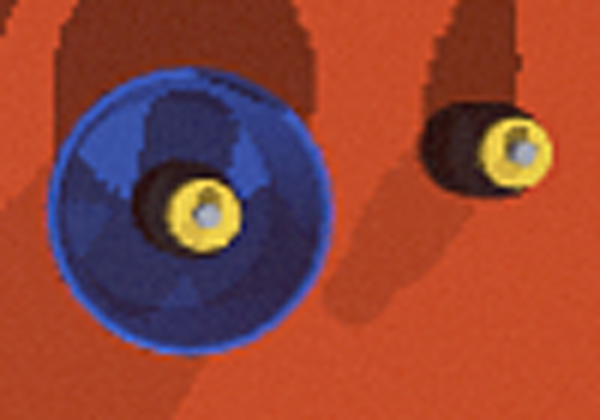

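View pics/tubs_s.png

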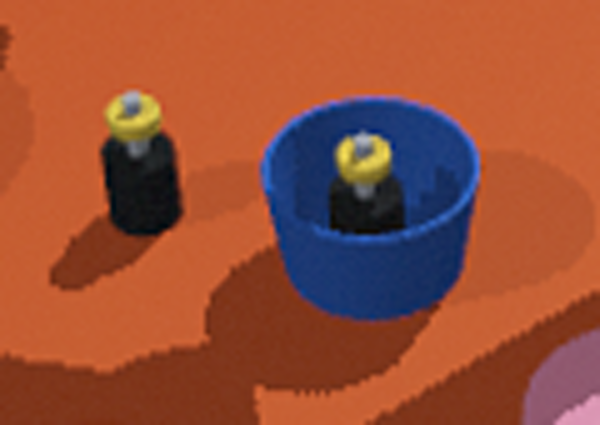

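Confirmed. The lid meant is the large grey one on the board, knob at crop (139,128). The chopper is the blue tub at (312,220), whose collared spindle stands 0.52 m from the base, against 0.63 m for the loose post. Next I'll measure more finely.

```bash
cat >> h.py <<'E'
def cen(m,near):
    n,l,s,c=cv2.connectedComponentsWithStats(m.astype(np.uint8))
    i=1+np.argmin(np.hypot(*(c[1:]-near).T)+1e3*(s[1:,4]<20)); 
    cs,_=cv2.findContours((l==i).astype(np.uint8),cv2.RETR_EXTERNAL,cv2.CHAIN_APPROX_NONE)
    return c[i],s[i],cv2.fitEllipse(max(cs,key=len))
def tool(s,goal):
    return R.from_quat(s["ee_rot"]).inv().apply(np.array(goal)-s["position"])*100
E
python3 - <<'E'
from workcell import arm
from h import *
d=arm.snapshot("top");f=cv2.cvtColor(d["frame"],cv2.COLOR_BGR2HSV);H,S,V=[f[...,i].astype(int) for i in range(3)]
c,s,e=cen((H>105)&(H<130)&(S>120),(311,220));print("tub",e,at(d,*e[0],.08).round(4))
c,s,e=cen((H>20)&(H<35)&(S>120),(314,220));print("collar",c,e,at(d,*c,.086).round(4))
print("tip",at(d,314.2,220.1,.099))
m=np.zeros(H.shape,bool);m[163:222,130:190]=1
c,s,e=cen(m&((V<165)&((S<60)|(V<70))),(160,192));print("disc",c,s,e,at(d,*e[0],.02).round(4))
c,s,e=cen(((H<4)|(H>174))&(S>150)&m,(156,192));print("knob",c,s,e,at(d,*c,.065).round(4))
s=arm.read_state();M=R.from_quat(s["ee_rot"]).as_matrix();print(M.round(3))
print("to above tub",tool(s,[.45,-.235,.30]))
E
```

```text
tub ((311.0128479003906, 219.7177276611328), (45.95417785644531, 46.74946212768555), 4.257074356079102) [ 0.4685 -0.2325  0.08  ]
collar [313.37864078 220.34951456] ((313.4723205566406, 220.37632751464844), (11.297618865966797, 11.599472999572754), 106.97803497314453) [ 0.4671 -0.2383  0.086 ]
tip [ 0.46851463 -0.23834633  0.099     ]
disc [160.83399801 192.05732802] [ 135  166   52   53 2006] ((160.6115264892578, 192.07557678222656), (49.91225051879883, 52.12040710449219), 32.84648895263672) [0.5431 0.2143 0.02  ]
knob [156.47311828 192.4516129 ] [151 188  12  10  93] ((156.46168518066406, 192.4478759765625), (9.035385131835938, 11.206480979919434), 93.22264099121094) [0.5407 0.2144 0.065 ]
[[-0.    -0.945 -0.326]
 [ 0.001 -0.326  0.945]
 [-1.     0.     0.001]]
to above tub [ -6.88993232 -34.88799469  25.61098464]
```

step_arm(plan="8.54 -4 -1 0.5 0; 8.54 -3 -3 2 0; 8.54 0 -3.9 2.9 0; 8.54 0 -3.9 2.9 0; 8.54 0 -3.9 2.9 0; 8.54 0 -3.9 2.9 0; 8.54 0 -3.9 2.9 0; 8.54 0 -3.9 2.9 0", force=60)

```text
time_s: 1.1
position: [0.3985, -0.3117, 0.3016]
ee_rot: [0.576, -0.411, -0.575, -0.411]
force: [1.1, -0.4, 0.1]
opening: 1.0
```

step_arm(plan="8.54 0 -3.9 2.9 0; 8.54 0 -3.6 2.7 0; 8.54 0 0 0 0; 8.54 0 0 0 0")

```text
time_s: 1.5
position: [0.4509, -0.2352, 0.3013]
ee_rot: [-0.576, 0.41, 0.576, 0.41]
force: [0.3, 0.2, 0.3]
opening: 1.001
```

```bash
python3 - <<'E'
from workcell import arm
from h import *
s=arm.read_state();d=arm.snapshot("wrist");cv2.imwrite("pics/w1.png",d["frame"])
print(s["position"],s["qpos"],s["time_s"])
print(proj(d,[.468,-.238,.099]),proj(d,[.468,-.2325,.08]))
E
```

```text
[ 0.45092958 -0.23516333  0.30126314] [-1.61067561e-01  1.39961386e-01 -1.51028152e-01  1.06112832e-05
 -1.28003470e+00 -1.07546599e+00] 1.5
[242.33593118 179.9865771 ] [247.50052653 176.89958367]
```

View pics/w1.png

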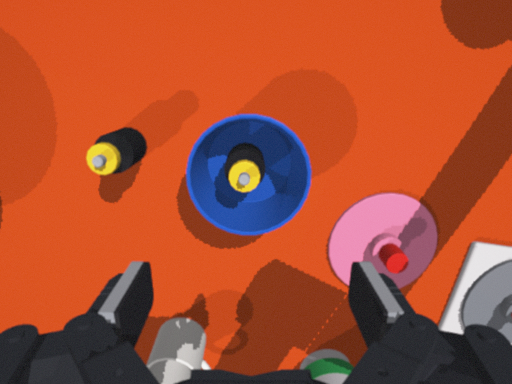

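The wrist view shows the tub ring centred near (249,174), the spindle tip at (244,180), and the loose post at (98,160).

```bash
python3 - <<'E'
from workcell import arm
from h import *
d=arm.snapshot("wrist");s=arm.read_state();f=cv2.cvtColor(d["frame"],cv2.COLOR_BGR2HSV);H,S,V=[f[...,i].astype(int) for i in range(3)]
c,_,e=cen((H>105)&(H<130)&(S>120),(249,174));print("tub",e,at(d,*e[0],.08).round(4))
c,_,e=cen((H>20)&(H<35)&(S>120),(244,175));print("collar",c,e,at(d,*e[0],.086).round(4))
cv2.imwrite("pics/w1c.png",cv2.resize(d["frame"][140:210,205:290],None,fx=7,fy=7,interpolation=cv2.INTER_CUBIC))
print("tip",at(d,244,179.5,.099))
print(proj(d,[.451,-.235,.301]))
print("to lid hi",tool(s,[.5415,.2143,.30]))
E
```

```text
tub ((248.8145751953125, 174.95953369140625), (119.22505950927734, 123.36566162109375), 88.40550994873047) [ 0.465  -0.2327  0.08  ]
collar [244.52118644 175.26977401] ((244.49900817871094, 175.88304138183594), (31.458528518676758, 32.175994873046875), 40.144630432128906) [ 0.4659 -0.2372  0.086 ]
tip [ 0.46643569 -0.23738485  0.099     ]
[251.79021844 266.04434199]
to lid hi [  0.12542834 -23.30169541  39.65869722]
```

View pics/w1c.png

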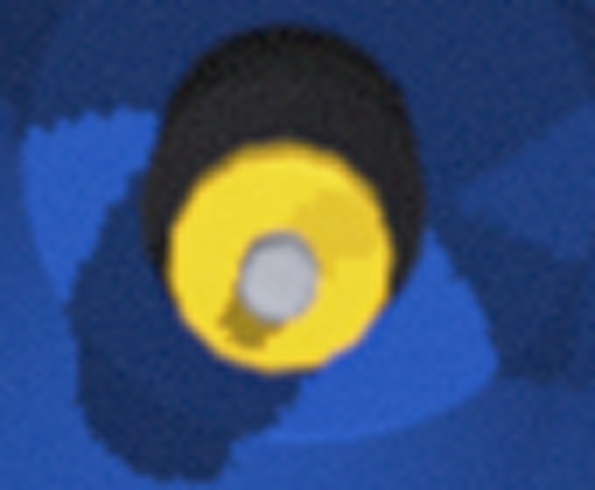

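step_arm(plan="8.54 0 -2.3 4 0; 8.54 0 -2.3 4 0; 8.54 0 -2.3 4 0; 8.54 0 -2.3 4 0; 8.54 0 -2.3 4 0; 8.54 0 -2.3 4 0; 8.54 0 -2.3 4 0; 8.54 0 -2.3 4 0")

```text
time_s: 2.4
position: [0.5205, 0.1266, 0.3016]
ee_rot: [0.575, -0.411, -0.575, -0.411]
force: [-0.1, -1.0, -0.2]
opening: 1.0
```

step_arm(plan="8.54 3 -2.3 4 0; 8.54 4 -2 3.6 0; 8.54 1 0 0 0; 8.54 0 0 0 0; 8.54 0 0 0 0")

```text
time_s: 2.9
position: [0.5352, 0.2014, 0.2302]
ee_rot: [0.576, -0.411, -0.575, -0.411]
force: [0.4, -0.5, 0.4]
opening: 1.0
```

```bash
python3 - <<'E'
from workcell import arm
from h import *
s=arm.read_state();d=arm.snapshot("wrist");cv2.imwrite("pics/w2.png",d["frame"])
print(s["position"],s["qpos"],s["time_s"],s["force"])
print(proj(d,[.5415,.2143,.07]),proj(d,[.5415,.2143,.02]))
f=cv2.cvtColor(d["frame"],cv2.COLOR_BGR2HSV);H,S,V=[f[...,i].astype(int) for i in range(3)]
c,t,e=cen(((H<4)|(H>174))&(S>150),proj(d,[.5415,.2143,.065]));print("knob",c,t,e,at(d,*e[0],.065))
E
```

```text
[0.53516354 0.20140829 0.23021446] [ 6.43630295e-01  2.94671329e-01 -1.28899424e-01  8.93886660e-04
 -1.14618164e+00 -1.88483395e+00] 2.9 [ 0.42248199 -0.46812558  0.36956954]
[261.48230417 186.70326947] [260.05775494 173.02412368]
knob [265.10930736 183.23268398] [250 165  32  37 924] ((265.12261962890625, 183.26026916503906), (30.73716926574707, 36.37046432495117), 175.62295532226562) [0.5386325  0.21703181 0.065     ]
```

View pics/w2.png

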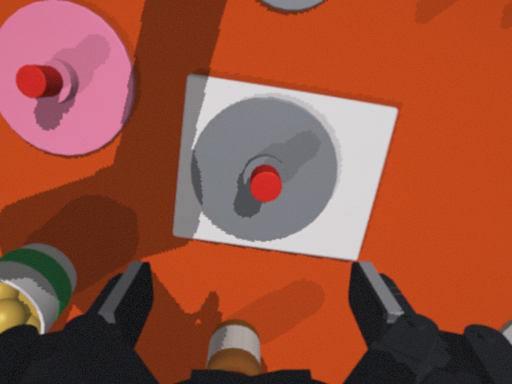

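The wrist view shows the grey disc centred near (266,168) and its knob at (265,184), clear of the pail at left (35,290) and the jar at the bottom (233,350).

```bash
python3 - <<'E'
from workcell import arm
from h import *
d=arm.snapshot("wrist");s=arm.read_state();g=d["frame"]
f=cv2.cvtColor(g,cv2.COLOR_BGR2HSV);H,S,V=[f[...,i].astype(int) for i in range(3)]
print([ (int(S[y,x]),int(V[y,x])) for x,y in [(220,180),(240,200),(300,140),(340,150),(350,200),(185,150),(265,230)]])
m=np.zeros(H.shape,np.uint8);m[90:250,185:350]=1
edge=cv2.Canny(g,40,110)*m
# radial edge refine about predicted circle
best=None
from scipy.optimize import minimize
pts=np.argwhere(edge>0)[:,::-1]
w=np.array([at(d,*p,.02)[:2] for p in pts])
c=np.array([.5395,.2165])
for thr in (.008,.004,.002,.0015):
    for _ in range(10):
        r=np.hypot(*(w-c).T);k=abs(r-.078)<thr
        a=np.arctan2(*(w[k]-c).T[::-1])
        q=w[k]-c; J=q/r[k][:,None]; c=c+np.linalg.lstsq(J,r[k]-.078,rcond=None)[0]
    print(thr,c,k.sum())
z=cv2.resize(g[150:215,225:310],None,fx=7,fy=7,interpolation=cv2.INTER_CUBIC);cv2.imwrite("pics/w2c.png",z)
P=proj(d,[c[0],c[1],.07]);print("top pred",P,(P-[225,150])*7)
print(tool(s,[*c,.10]))
E
```

```text
[(17, 134), (12, 83), (19, 120), (5, 197), (2, 215), (4, 132), (14, 131)]
0.008 [0.54077426 0.21753854] 607
0.004 [0.54085666 0.21746743] 574
0.002 [0.54083338 0.21757296] 532
0.0015 [0.54085075 0.2175819 ] 496
top pred [264.90442169 186.47255396] [279.33095184 255.3078777 ]
[13.11926521 -0.99652369  1.31830417]
```

View pics/w2c.png

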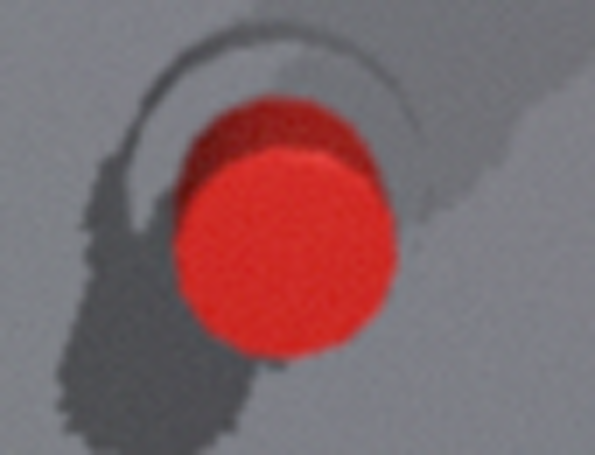

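step_arm(plan="8.54 4 -0.5 0.7 0; 8.54 4 -0.5 0.6 0; 8.54 4 0 0 0; 8.54 2 0 0 0; 8.54 2 0 0 0; 8.54 1.5 0 0 0; 8.54 0.7 0 0 0; 8.54 0 0 0 0")

```text
time_s: 3.8
position: [0.54, 0.2178, 0.0475]
ee_rot: [0.576, -0.411, -0.575, -0.411]
force: [-0.2, 0.1, -0.3]
opening: 1.002
```

```bash
python3 - <<'E'
from workcell import arm
from h import *
s=arm.read_state();d=arm.snapshot("wrist");cv2.imwrite("pics/w3.png",d["frame"])
print(s["position"],s["force"],tool(s,[.5409,.2176,.043]))
d=arm.snapshot("scene");cv2.imwrite("pics/s3.png",cv2.resize(d["frame"][150:300,280:440],None,fx=4,fy=4))
E
```

```text
[0.53996059 0.21779188 0.04751285] [-0.15723714  0.13655512 -0.27185941] [ 0.45130429 -0.08252487 -0.04863733]
```

View pics/w3.png

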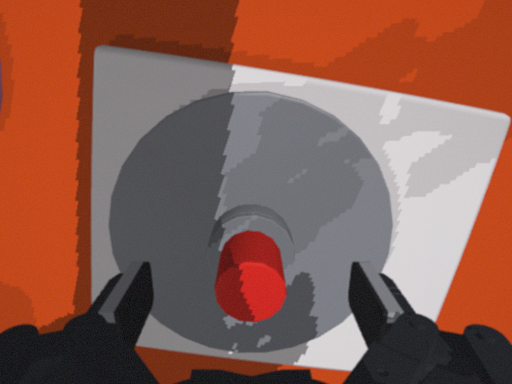

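View pics/s3.png

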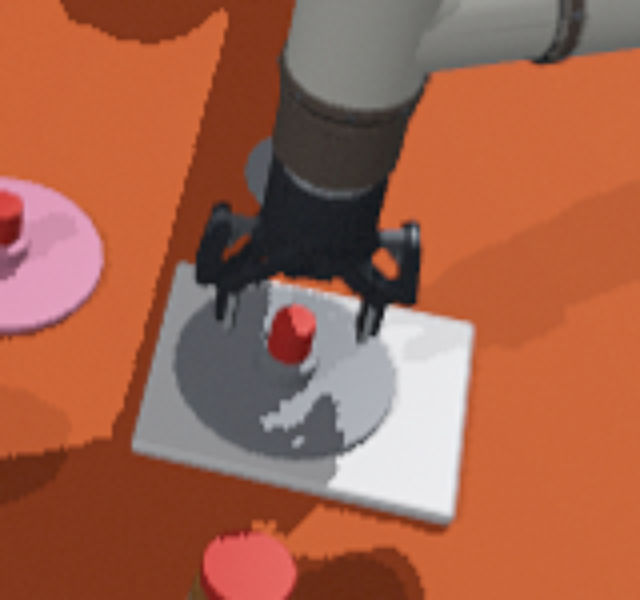

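The knob at (250,277) is centred between the open fingers. Next: lower 4 mm and grip.

step_arm(plan="8.54 0.4 -0.1 0 0; 2 0 0 0 0; 2 0 0 0 0; 2 0 0 0 0; 2 0 0 0 0; 2 0 0 0 0; 2 0 0 0 0", force=80)

```text
time_s: 4.6
position: [0.5408, 0.2189, 0.0438]
ee_rot: [0.576, -0.41, -0.576, -0.411]
force: [-0.7, -0.6, 4.3]
opening: 0.323
```

step_arm(plan="2 0 0 0 0; 2 -1 0 0 0; 2 -2 0 0 0; 2 -3 0 0 0; 2 -4 0 0 0; 2 -4 0 0 0; 2 -2 0 0 0; 2 0 0 0 0")

```text
time_s: 5.4
position: [0.5419, 0.2196, 0.2068]
ee_rot: [0.577, -0.408, -0.575, -0.413]
force: [0.5, -0.0, -2.5]
opening: 0.327
```

```bash
python3 - <<'E'
from workcell import arm
from h import *
s=arm.read_state();d=arm.snapshot("wrist");cv2.imwrite("pics/w4.png",d["frame"])
print(s["position"],s["force"],s["ft_torque"],s["opening"],s["qpos"])
d=arm.snapshot("scene");cv2.imwrite("pics/s4.png",cv2.resize(d["frame"][100:300,260:460],None,fx=3,fy=3))
E
```

```text
[0.5419089  0.21961616 0.2068201 ] [ 4.61472611e-01 -4.88707991e-04 -2.53394749e+00] [ 0.05444147 -0.03995226  0.02826425] 0.3274343738632951 [ 6.62030321e-01  3.31394292e-01 -1.36687441e-01  3.80341648e-04
 -1.09540129e+00 -1.90106188e+00]
```

View pics/w4.png

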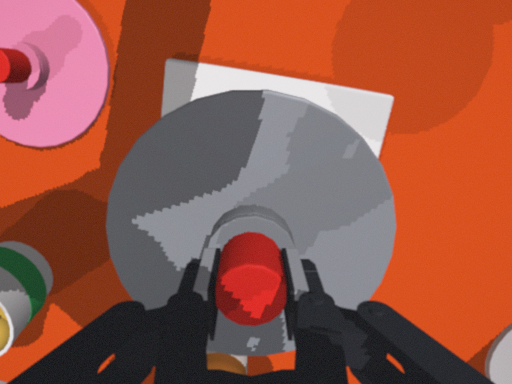

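View pics/s4.png

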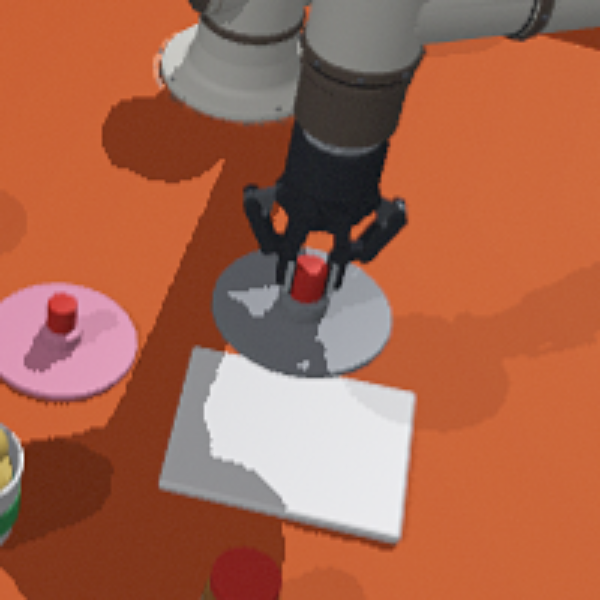

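The lid is held and off the board: disc around (250,220) in the wrist picture, knob between the pads. Next I'll measure the lid's axis relative to the TCP.

```bash
cat > fit.py <<'E'
from workcell import arm
from h import *
from scipy.optimize import least_squares
def lidfit(d,s,show=True):
    g=d["frame"];edge=cv2.Canny(g,30,90)
    pts=np.argwhere(edge>0)[:,::-1].astype(float)
    pts=pts[(pts[:,1]<300)]
    z=s["position"][2]-.0238
    th=np.linspace(0,2*np.pi,721)
    c=np.array(s["position"][:2]); 
    w=np.array([at(d,*p,z)[:2] for p in pts])
    for thr in (.012,.006,.003,.002):
        for _ in range(15):
            r=np.hypot(*(w-c).T);k=abs(r-.078)<thr
            q=w[k]-c;J=q/r[k][:,None]
            c=c+np.linalg.lstsq(J,r[k]-.078,rcond=None)[0]
    # free radius
    f=least_squares(lambda p:np.hypot(w[k][:,0]-p[0],w[k][:,1]-p[1])-p[2],[*c,.078],loss="soft_l1",f_scale=.0005).x
    return c,k.sum(),f
if __name__=="__main__":
    d=arm.snapshot("wrist");s=arm.read_state()
    c,n,f=lidfit(d,s);print(s["position"],"lid",c,n,f)
    print("rel tool",tool(s,[*c,s["position"][2]]))
    x=R.from_quat(s["ee_rot"]).apply([1,0,0]);print("tool x",x,"goal by diff tip wrist")
E
python3 fit.py
```

```text
[0.53926642 0.2181482  0.20121991] lid [0.53962449 0.21851966] 779 [0.53925691 0.21843808 0.07776118]
rel tool [-0.00018362 -0.04594051  0.02348287]
tool x [-0.00368104 -0.00139477 -0.99999225] goal by diff tip wrist
```

```bash
python3 - <<'E'
from h import *
from workcell import arm
s=arm.read_state();print(s["time_s"],tool(s,[.4666,-.2377,.17]),R.from_quat(s["ee_rot"]).as_matrix().round(3))
E
```

```text
5.55 [  3.21229581  21.68284029 -40.74386217] [[-0.004 -0.946 -0.325]
 [-0.001 -0.325  0.946]
 [-1.     0.004 -0.   ]]
```

step_arm(plan="2 0 1 -2 0; 2 0 2 -3.7 0; 2 0 2.1 -4 0; 2 0 2.1 -4 0; 2 0 2.1 -4 0; 2 0 2.1 -4 0; 2 0 2.1 -4 0; 2 0 2.1 -4 0")

```text
time_s: 6.35
position: [0.4877, -0.115, 0.2015]
ee_rot: [-0.575, 0.411, 0.577, 0.41]
force: [0.9, -0.3, -2.5]
opening: 0.329
```

step_arm(plan="2 0 2.1 -4 0; 2 0.5 2.1 -3.7 0; 2 1 1.3 -2 0; 2 1 0.6 -1.3 0; 2 0 0 0 0; 2 0 0 0 0; 2 0 0 0 0")

```text
time_s: 7.05
position: [0.4684, -0.236, 0.1782]
ee_rot: [0.576, -0.41, -0.576, -0.41]
force: [0.3, 0.6, -2.1]
opening: 0.321
```

```bash
python3 fit.py; python3 - <<'E'
from h import *
from workcell import arm
s=arm.read_state();print(s["time_s"],tool(s,[.4666,-.2377,.14]),s["force"],s["ft_torque"])
E
```

```text
[ 0.46852816 -0.23588706  0.17846443] lid [ 0.46853973 -0.23577984] 826 [ 0.46749364 -0.23611172  0.07715781]
rel tool [-4.28331240e-07 -4.60313601e-03  9.75168959e-03]
tool x [ 5.64136827e-04 -1.00857991e-04 -9.99999836e-01] goal by diff tip wrist
7.1 [ 3.84635177  0.24346038 -0.1071151 ] [-0.29721923  0.02176659 -1.86501711] [ 0.03883323 -0.0305131   0.01795334]
```

step_arm(plan="2 1 0.12 -0.1 0; 2 1.4 0.1 0 0; 2 1 0 0 0; 2 0.5 0 0 0; 2 0 0 0 0; 2 0 0 0 0")

```text
time_s: 7.7
position: [0.4666, -0.2385, 0.1395]
ee_rot: [0.576, -0.41, -0.576, -0.41]
force: [-0.5, 0.7, -1.5]
opening: 0.33
```

```bash
python3 fit.py; python3 - <<'E'
from h import *
from workcell import arm
s=arm.read_state();print(s["time_s"],tool(s,[.4666,-.2377,.131]),s["force"],s["ft_torque"])
E
```

```text
[ 0.46674737 -0.2385157   0.13972139] lid [ 0.46680287 -0.23811334] 859 [ 0.46596869 -0.23841549  0.07735714]
rel tool [-1.15632613e-05 -1.83659678e-02  3.62279906e-02]
tool x [ 1.07051103e-03 -4.35042155e-04 -9.99999332e-01] goal by diff tip wrist
7.75 [ 0.87208741 -0.01190586  0.08258037] [-0.57013657 -0.94979057 -2.63760434] [-0.01148527 -0.03339905 -0.00143533]
```

step_arm(plan="2 0.4 0 0.05 0; 2 0.3 0 0 0; 2 0.2 0 0 0; 2 0.2 0 0 0; 2 0 0 0 0")

```text
time_s: 8.25
position: [0.4659, -0.2379, 0.1279]
ee_rot: [-0.575, 0.411, 0.576, 0.41]
force: [-0.2, 0.2, -2.0]
opening: 0.324
```

```bash
python3 - <<'E'
from h import *
from workcell import arm
s=arm.read_state();print(s["time_s"],s["position"],s["force"],s["ft_torque"])
E
```

```text
8.25 [ 0.4658551  -0.23789905  0.1278522 ] [-0.15223433  0.24050786 -2.01672397] [-0.05032923  0.03879301 -0.0089286 ]
```

The lid is already below tip height (0.131) with no contact force, so the socket seems to be over the tip. Going down to the collar.

step_arm(plan="2 0.3 0 0 0; 2 0.3 0 0 0; 2 0.2 0 0 0; 2 0 0 0 0; 2 0 0 0 0")

```text
time_s: 8.75
position: [0.4661, -0.2379, 0.1202]
ee_rot: [-0.576, 0.411, 0.576, 0.411]
force: [0.2, 0.3, -2.8]
opening: 0.326
```

step_arm(plan="2 0.2 0 0 0; 2 0.2 0 0 0; 2 0 0 0 0; 2 0 0 0 0")

```text
time_s: 9.15
position: [0.4663, -0.238, 0.1167]
ee_rot: [0.576, -0.41, -0.575, -0.411]
force: [-1.4, 1.1, 3.4]
opening: 0.325
```

step_arm(plan="2 0.2 0 0 0; 2 0.2 0 0 0; 2 0 0 0 0; 2 0 0 0 0")

```text
time_s: 9.55
position: [0.4664, -0.238, 0.1128]
ee_rot: [0.576, -0.41, -0.576, -0.41]
force: [-1.8, 1.6, 6.5]
opening: 0.326
```

step_arm(plan="2 0.15 0 0 0; 2 0 0 0 0; 2 0 0 0 0")

```text
time_s: 9.85
position: [0.4664, -0.2381, 0.1124]
ee_rot: [0.576, -0.41, -0.575, -0.41]
force: [-3.3, 2.9, 11.6]
opening: 0.327
```

step_arm(plan="2 0.15 0 0 0; 2 0 0 0 0; 2 0 0 0 0; 2 0 0 0 0")

```text
time_s: 10.25
position: [0.4664, -0.2381, 0.1123]
ee_rot: [0.577, -0.41, -0.575, -0.41]
force: [-6.2, 4.9, 20.3]
opening: 0.326
```

```bash
python3 - <<'E'
from h import *
from workcell import arm
s=arm.read_state();print(s["time_s"],s["position"],s["force"],s["ft_torque"],s["opening"],R.from_quat(s["ee_rot"]).apply([1,0,0]))
d=arm.snapshot("scene");cv2.imwrite("pics/s5.png",cv2.resize(d["frame"][80:230,130:330],None,fx=4,fy=4,interpolation=cv2.INTER_CUBIC))
d=arm.snapshot("wrist");cv2.imwrite("pics/w5.png",d["frame"])
s=arm.read_state();print(s["time_s"],s["position"],s["force"])
E
```

```text
10.25 [ 0.4664035  -0.23806466  0.11228333] [-6.18866214  4.89265097 20.31120708] [ 1.68273396  1.80500576 -0.02481144] 0.32614903069442125 [ 0.00133345 -0.00112363 -0.99999848]
10.35 [ 0.46638642 -0.23808113  0.11228095] [-6.12405775  5.19771538 20.55626986]
```

View pics/s5.png

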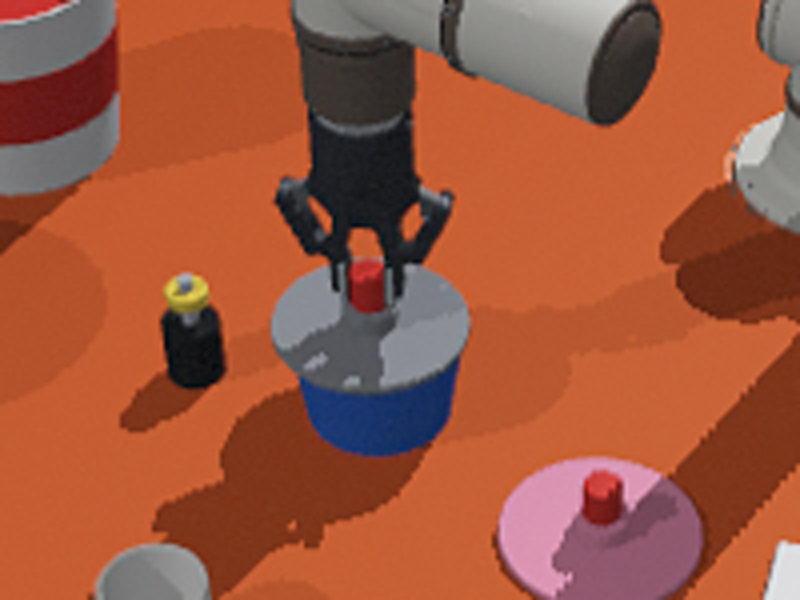

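View pics/w5.png

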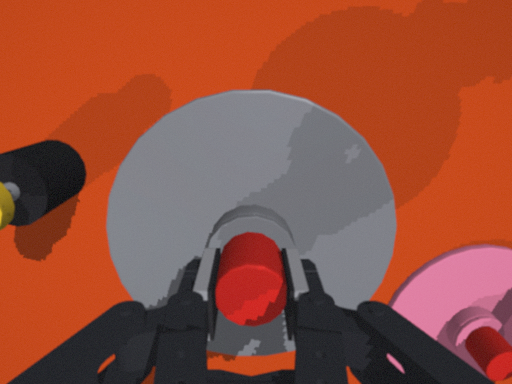

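The lid sits on the rim and looks the same relative to the gripper as when carried level: disc edge at columns 107–396, top at row 90 in both wrist pictures. Contact became stiff at TCP z = 0.1123 m, so the underside is about 0.5 mm above nominal rim height. Handing in.

```bash
python3 - <<'E'
from workcell import arm
print(arm.finish_job())
s=arm.read_state();print(s["time_s"],s["position"],s["force"],s["opening"])
E
```

```text
the job is handed in; nothing more can be done
None
the job is handed in; nothing more can be done
```

I gripped the large grey lid by its knob at 80 N and carried it to the blue tub. It went over the spindle on the first try, and I pressed it onto the rim and handed in still gripping it, at about 10.4 s. No verdict was reported.

**Checks that agreed:**
- **Height:** with the TCP at z = 0.1123 m, the lid's underside is about 0.5 mm above the rim. I worked this out from the grip height, not from a direct view.
- **Contact:** the lid passed the spindle tip's height with no contact force. The force then rose as the spring should, and turned stiff at the rim with about 22 N net downward push.
- **Level:** the tool was within about 0.1° of vertical. The lid's outline in the wrist camera matched the one when it was lifted, which I judge good to about 1°.
- **Bystanders:** nothing came near the pail, mug or jar, though I did not measure their positions again at the end.

**Checks that disagreed or were left:**
- **Cameras:** the top and wrist cameras differed by 1–3 mm on the lid and spindle positions. I relied mainly on the wrist camera.
- **Sideways force:** about 8 N of sideways force grew as I pressed down. It was steady with no visible tilt, so I left it.

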